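# Snap a charged battery module into the microscope power box and hold it down

## Task

Take the charged battery module, the one with the green bands, by its white grip, slide it straight out of the front of its slot in the blue rack, set it upright over the round socket on top of the grey power box and press it down until the four yellow jaws snap over its rim. Keep pressing after the snap, so that the sprung brass contact plate under the module is held clearly down, and finish like that: still holding the module and pressing it, not letting go. Leave the orange-banded module in the rack and do not disturb the other things on the bench.

Things in the scene. Friction and masses are not known exactly. Their poses are not given: they have to be found in the camera images.
- charged_center (a point): Charged battery module, green bands; point on its axis 37 mm above its underside (half its height), z up. 74 mm tall, 0.1 to 0.2 kg, round: black foot 48 mm wide for 4 mm, then a cone to a 60 mm rim at 11 mm, flat top at 13 mm; above it a white upright grip 26 mm in diameter, from 13 to 74 mm, with a green band at top and bottom. Starts in either bay of the rack.
- empty_center (a point): The same point on the other module, same shape but with orange bands. It stands in the other bay and stays there (within 20 mm).
- rack: Blue rack fixed to the bench, 80 mm deep (x), 180 wide (y), 29 high; origin on the bench midway between its two bays; its -x points out of the open front, towards the robot's side. Bays centred at y = +48 and -48 mm, x about 0: tunnels 68 mm wide, floor 6 mm above the bench, 17 mm high.
- rack_roof (a point): Middle of the rack's roof, on its upper face, 29 mm above the bench; axes as the rack. The roof is 6 mm thick, with a slot 36 mm wide per bay, open to the front, through which the grip stands up. It overhangs the module's rim, so the module cannot be lifted until slid straight out along the rack's -x by 70 mm or more (roof ends at x = -38 mm). Fingertips stay above it.
- dock: Grey power box fixed to the bench, 150 mm (x) by 140 (y), top face 55 mm above the bench; origin on the bench under its centre, z up. The snap-in socket is centred on its top.
- jaws (a point): Centre of the socket at the height of the jaw noses, 82 mm above the bench. Four yellow spring jaws (tops at 87 mm) at 45, 135, 225, 315 degrees; rounded noses 52 mm apart, yielding outward. The module enters foot down from straight above, at any yaw, within 2 mm of centre. The push rises to about 10 N (at most 15), then drops suddenly as the jaws close over its rim, near the bottom.
- seat (a point): Centre of the socket on the brass contact plate when not pressed, 63 mm above the bench. A snapped-in module's underside is here (its centre point 37 mm higher), and lower while it is kept pressed.
- contact (a joint): How far the brass contact plate (36 mm disc at the bottom of the socket) is pressed down, in m: 0 free, 0.006 at its stop. Spring: 2 N to start, plus 2 N per mm. Clearly down means more than 0.002 (about 6 N); about 0.004 is a good hold. A module left alone in the jaws does not press it.
- dropper: Amber glass dropper bottle, 34 mm wide, 85 mm tall, origin at its underside; bystander between rack and power box.
- jar: Specimen jar with white lid, 52 mm wide, 75 mm tall, origin at its underside; bystander at the back.
- dish: Closed petri dish, 93 mm wide, 15 mm tall, origin at its underside; bystander.
- slidebox: Wooden microscope-slide box 90 x 160 x 42 mm, origin at its underside; bystander at the left.
- beaker: Small glass beaker, 60 mm wide, 80 mm tall, origin at its underside; bystander at the back.
Things that resemble listed ones, but are neither listed nor needed, are in the scene too. Leave any pink look-alike of the part that bears charged_center alone.

How it is judged (in metres and radians):
On the way, in this order (a step that is already met when the one before it is completed fails the run):
1. the green-banded module has been slid out of the front of the rack (x of charged_center in the frame of rack below -0.066 m).
2. the green-banded module has snapped into the socket, upright (z of charged_center in the frame of dock below 0.102 m and horizontal distance between charged_center and seat below 0.005 m and angle between charged_center's own z axis and vertical below 0.15 rad), for 0.1 s.
At the end, for the whole second after the job is handed in: Green module snapped in (centre point under 102 mm above the box's foot, within 5 mm of the socket axis, tilt under 0.15 rad), fingers still on it (over 2 N), contact plate held down over 2 mm; orange module within 20 mm and the other bystanders within 30 mm of their starts (all of step 2 and value of joint contact above 0.002 m and contact force between the fingers and charged above 2 N and distance of empty_center from where it was at the start of the episode below 0.02 m and distance of each of dropper, jar, dish, slidebox, beaker from where it was at the start of the episode below 0.03 m); the arm keeps its last pose, push and grip.
It fails at once if the orange-banded module is moved by 20 mm or more, or another bystander by 30 mm or more (distance of empty_center from where it was at the start of the episode above 0.02 m or distance of any of dropper, jar, dish, slidebox, beaker from where it was at the start of the episode above 0.03 m).
It also fails if it takes over 54 s, if anything falls off the work surface, if the arm or the gripper's body presses on something with over 40 N, if the wrist force passes 120 N, or if a joint passes its speed limit or range.

## Robot

A 6-joint arm with a two-finger parallel gripper is mounted at the origin on the work surface. World frame = base frame: x ahead of the robot, y to its left, z up, the work surface at z = 0. Lengths are in mm, angles in rad, forces in N, time in s.
With the tool pointing down it reaches from about 350 to 775 mm from the base axis. Payload 7.3 kg.
Tool frame: the origin (TCP) lies at the very end of the fingers, on their centre line; the grasp point (between the pads) lies arm.tcp_to_grasp behind it (arm.tcp_to_grasp is the distance from the TCP to the grasp point, in mm); z points along the fingers, x is the direction in which the jaws open and shut, and the axes are right-handed (so a half turn about z gives the same grasp; the last joint's range is limited). The gripper opens to 92 mm and grips with 3 to 60 N. Pads are 19 mm wide; open, the fingers measure 130 mm over their backs; the gripper's body (75 mm by 190 mm) begins 47 mm behind the grasp point.
Start: joints at [1.2, 0.342, 1.524, -0, 1.275, -0.146], TCP at [117.012, 511.814, 226.741] pointing down, gripper open.
Joint ranges: [-2.53, 2.53], [-0.77, 2.02], [0.04, 2.7], [-1, 4.14], [0.28, 2.66], [-3.11, 3.11]. Speed limits (rad/s): [2.57, 2.57, 3.14, 3.14, 3.14, 3.14].

## Interface

Orientations are given as a 3x3 rotation matrix whose columns are the frame's x, y, z axes.
In Python, from rig import monitor, grab_frame, get_calibration, sign_off, arm gives the robot as it stands.
- The arm moves only by the tool arm_command, never from a script. Its argument "rows" is a list of rows, each a list of 3 entries, a list of its own where there are three numbers: the turn, a rotation vector about the tool's x, y, z in rad, then the shift along the tool's x, y, z in cm, then the finger opening in cm, from 0 to 9.18. In form: [[[ax, ay, az], [dx, dy, dz], hand], ...]. A call has exactly 10 rows; each row is the pose to reach, as a shift and turn from the pose commanded when the call began, along the tool's axes at that moment; what a row does not reach only later rows make up. A row lasts 1/10 s, in which the tool goes at most 50 mm and 8.59 degrees, less where a joint would pass 70% of its speed; a pose out of reach is approached as far as the arm can. A call with a gripper value outside its range is refused whole. The fingers move at their own pace and stop on an object; "grip_force" is the grip in N (left out, the last holds). Time passes only in rows, so rows that repeat a pose let the fingers close, or fill a call up. It gives the time, the measured TCP pose, the force and the opening at its end, in the units of the state.
- monitor.state(): the state, without advancing time (a new reading comes with each control period).
- grab_frame(name): name is "scene" or "top" or "wrist"; returns (picture, depth): 420x560x3 uint8, red, green, blue; 420x560 float32, mm along the optical axis (not along the pixel's ray), 0 where there is no reading.
- get_calibration(name): a dict with "fx", "fy", "cx", "cy" (pixels), "R" (3x3) and "t" (3): a world point X has camera coordinates R X + t; the wrist camera has in their place "hand_eye" (4x4, takes a point from camera to tool coordinates, whose origin is the TCP and whose axes are the tool frame's). Camera axes: x right, y down, z forward; pixel columns grow to the right and rows downward; lengths in mm; the calibration is good to about 2 mm. A picture is of the moment at which its call begins: read the wrist's pose just before it. get_calibration takes no time and is no camera call.
- sign_off(): hands the job in, once; it reports no verdict.
The state is a dict: "time": time; "joint_pos": joint angles; "joint_vel": joint speeds; "effort": joint torques, N m; "eef_pos": TCP position; "orientation": TCP orientation; "contact_force": force on the tool from outside, world axes, zero at the start; "moment": the same for the moment, N m; "gripper_width": finger opening in mm.
Only numpy, scipy, OpenCV 4.12 (cv2) and the standard library are available. Lean on these libraries where they do the work, as an engineer would, in place of code of your own. Each camera call takes 0.05 s, during which the arm holds its last target. There are 200 camera calls.

## Working session

There is one attempt and no reset: what is moved stays moved. The work goes in short steps, Python scripts to look and compute and a tool call to move; the robot and the scene stay as the last step left them, time stands still between calls to the robot, and variables do not carry over. Pictures are saved under pics/ and viewed, about 8 in all and at most 12, crops included, and the job is handed in when it is done.

Besides the shell and the picture viewer there is one more tool, called after "Call:" as a command line: name --argument value ..., lists and objects as JSON in quotes. arm_command: Moves the arm, as the interface text tells. Its arguments: {"type":"object","properties":{"rows":{"type":"array","items":{"type":"array"}},"grip_force":{"type":"number"}},"required":["rows"]}

```bash
ls; mkdir -p pics
cat > h.py <<'E'
import numpy as np, cv2
from rig import monitor, grab_frame, get_calibration, sign_off, arm
def snap(n,f):
    s=monitor.state(); p,d=grab_frame(n); cv2.imwrite(f'pics/{f}.png',p[:,:,::-1]); np.savez(f'pics/{f}.npz',p=p,d=d,pos=s['eef_pos'],R=s['orientation']); return p,d
def world(n,f,u,v,z=None):
    "pixel->world by depth, or by plane z"
    q=np.load(f'pics/{f}.npz'); c=get_calibration(n)
    ray=np.array([(u-c['cx'])/c['fx'],(v-c['cy'])/c['fy'],1])
    if n=='wrist':
        H=np.array(c['hand_eye']);Rw=q['R']@H[:3,:3];o=q['R']@H[:3,3]+q['pos']
    else:
        R=np.array(c['R']);Rw=R.T;o=-R.T@np.array(c['t'])
    r=Rw@ray
    k=q['d'][int(v),int(u)] if z is None else (z-o[2])/r[2]
    return o+k*r
E
python3 - <<'E'
from h import *
a,_=snap('scene','s0'); b,_=snap('top','t0')
print(monitor.state(), arm.tcp_to_grasp)
E
```

```text
pics
{'time': 0.1, 'joint_pos': array([ 1.19999031e+00,  3.42661099e-01,  1.52490602e+00, -2.06631778e-05,
        1.27537694e+00, -1.45997568e-01]), 'joint_vel': array([-0.00080289, -0.00324965, -0.00243262,  0.0005243 ,  0.00054113,
       -0.00130059]), 'effort': array([ 6.00265193e-04, -4.32002342e+01, -2.44692868e+01,  7.19414349e-02,
        5.25392150e-02, -4.16217597e-05]), 'eef_pos': array([116.8879281 , 511.46359611, 226.11566975]), 'orientation': array([[ 2.22913441e-01,  9.74838128e-01, -4.71280600e-04],
       [ 9.74837321e-01, -2.22913869e-01, -1.26672298e-03],
       [-1.33990485e-03, -1.77052338e-04, -9.99999087e-01]]), 'contact_force': array([-0.55504244, -0.12969342,  0.09468582]), 'moment': array([0.00847229, 0.02534344, 0.06896199]), 'gripper_width': 91.81894023675615} 18.8
```

View pics/s0.png

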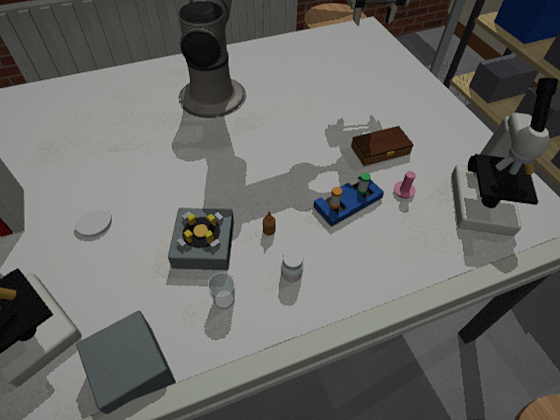

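View pics/t0.png

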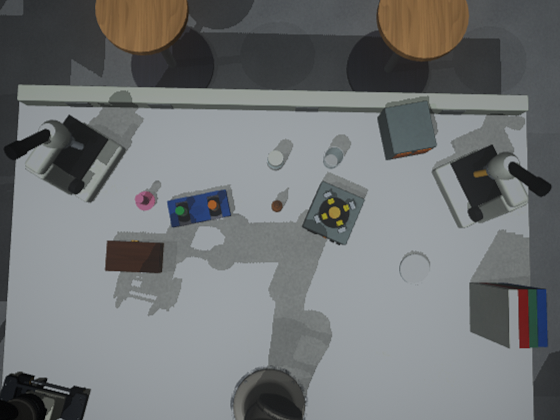

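The scene view is from the far side. In the top view the rack is at (199,208), with the green-banded module at (182,211) and the orange at (213,205). The pink look-alike is at (146,200), outside the rack. The dock is at (335,212) and the dropper at (277,206). Only (182,211) has green bands and stands in a bay. I'll confirm that in an enlarged crop.

Run:
```python
from h import *
q=np.load('pics/t0.npz');p=q['p'][:,:,::-1]
a=cv2.resize(p[180:240,155:245],None,fx=8,fy=8,interpolation=cv2.INTER_CUBIC)
cv2.imwrite('pics/t0r.png',a)
b=cv2.resize(p[170:250,295:375],None,fx=7,fy=7,interpolation=cv2.INTER_CUBIC)
cv2.imwrite('pics/t0d.png',b)
for u,v in [(182,211),(213,205),(335,212),(277,206),(199,208),(276,160),(332,157)]:
    print(u,v,world('top','t0',u,v).round(1))
c=get_calibration('top');print(c['fx'],c['R'],c['t'])
```

```text
182 211 [571.9 260.8  77.2]
213 205 [590.8 170.9  80. ]
335 212 [ 578.3 -187.5   60.8]
277 206 [592.9 -15.5  62.1]
199 208 [585.7 219.8  28.4]
276 160 [729.  -10.2  69.4]
332 157 [ 754.3 -184.6    6.6]
444.19411264100165 [[ 0.01683091 -0.99976403  0.01373369]
 [-0.99705057 -0.01781072 -0.0746521 ]
 [ 0.07487909 -0.01243672 -0.99711506]] [ -28.80875336  572.1183863  1329.96950758]
```

View pics/t0r.png

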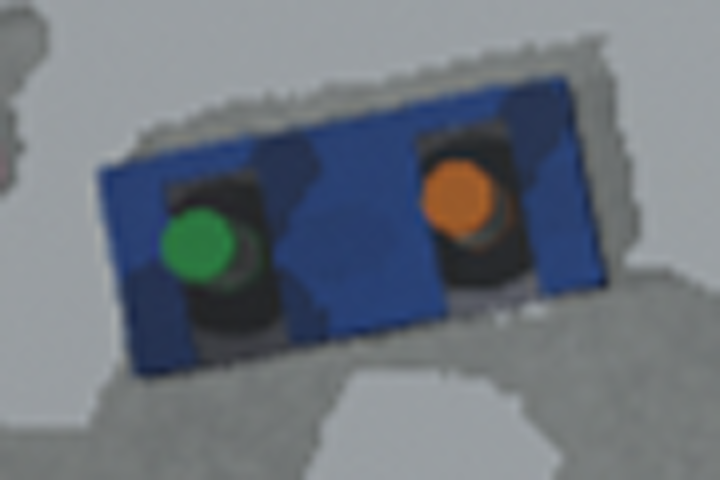

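View pics/t0d.png

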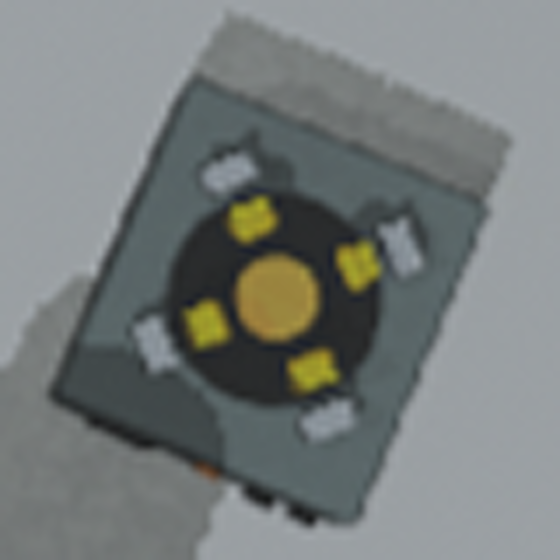

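The crops confirm it: the green module is in the left bay, cap at crop (198,244), and the orange is in the right bay. The slots open towards the robot. In the dock crop the brass plate is centred at (277,297), with yellow jaws around it at (252,217), (358,266), (313,369) and (207,324).

Run:
```python
from h import *
W=lambda x,y,k,o,z:world('top','t0',(x+.5)/k-.5+o[0],(y+.5)/k-.5+o[1],z)
C=np.array([W(x,y,8,(155,180),29) for x,y in [(100,168),(568,76),(606,287),(138,375)]]);print(C.round(1), C.mean(0).round(1))
print('sides',[np.linalg.norm(C[i]-C[i-1]).round(1) for i in range(4)])
ex=(C[0]+C[1]-C[2]-C[3])[:2];ey=(C[0]+C[3]-C[1]-C[2])[:2]
print('yaw x',np.degrees(np.arctan2(ex[1],ex[0])),'yaw from y',np.degrees(np.arctan2(-ey[0],ey[1])))
g=W(198,244,8,(155,180),80);o=W(458,197,8,(155,180),80);print('green',g,'orange',o,np.linalg.norm(g-o),np.degrees(np.arctan2(-(g-o)[0],(g-o)[1])))
print('brass',W(277,297,7,(295,170),63))
J=np.array([W(x,y,7,(295,170),86) for x,y in [(252,217),(358,266),(313,369),(207,324)]]);print('jaws',J.mean(0))
c=get_calibration('wrist');print(c)
```

```text
[[606.5 316.6  29. ]
 [644.8 141.   29. ]
 [564.9 124.6  29. ]
 [528.5 299.6  29. ]] [586.2 220.5  29. ]
sides [np.float64(79.8), np.float64(179.7), np.float64(81.6), np.float64(178.7)]
yaw x 11.94041039621519 yaw from y 12.01173795168826
green [574.30304537 268.07876551  80.        ] orange [593.14401489 174.38172261  80.        ] 95.5725796473949 11.369635928045417
brass [ 578.12099208 -184.69964241   63.        ]
jaws [ 577.56310074 -183.76523481   86.        ]
{'fx': 309.6873037839365, 'fy': 309.6873037839365, 'cx': 277.602593433688, 'cy': 212.32260144136933, 'hand_eye': array([[ 9.99999642e-01, -7.27208826e-04,  4.33665976e-04,
        -2.18615602e-01],
       [ 5.82365042e-04,  9.62531640e-01,  2.71168773e-01,
        -7.32867772e+01],
       [-6.14613548e-04, -2.71168423e-01,  9.62531718e-01,
        -1.57160430e+02],
       [ 0.00000000e+00,  0.00000000e+00,  0.00000000e+00,
         1.00000000e+00]])}
```

Call:
arm_command --rows '[[[0, 0, -0.1], [-1.2, 4.5, 0], 9], [[0, 0, -0.2], [-2.4, 9.0, 0], 9], [[0, 0, -0.3], [-3.7, 13.5, 0], 9], [[0, 0, -0.4], [-4.9, 18, 0], 9], [[0, 0, -0.43], [-6.1, 22.5, 0], 9], [[0, 0, -0.43], [-7.3, 27, 0], 9], [[0, 0, -0.43], [-8.5, 31.5, 0], 9], [[0, 0, -0.43], [-9.8, 36, 0], 9], [[0, 0, -0.43], [-11, 40.5, 0], 9], [[0, 0, -0.43], [-12.2, 45, 0], 9]]'

```text
time: 1.1
eef_pos: [529.9, 291.3, 226.3]
orientation: [[-0.203, 0.979, -0.001], [0.979, 0.203, -0.0], [0.0, -0.001, -1.0]]
contact_force: [-1.2, 1.6, -0.1]
gripper_width: 90.0
```

Call:
arm_command --rows '[[[0, 0, 0], [-0.8, 1.0, 1], 9], [[0, 0, 0], [-1.6, 2.0, 2], 9], [[0, 0, 0], [-2.4, 3.0, 3], 9], [[0, 0, 0], [-3.2, 4.0, 4], 9], [[0, 0, 0], [-3.2, 4.0, 5], 9], [[0, 0, 0], [-3.2, 4.0, 5], 9], [[0, 0, 0], [-3.2, 4.0, 5], 9], [[0, 0, 0], [-3.2, 4.0, 5], 9], [[0, 0, 0], [-3.2, 4.0, 5], 9], [[0, 0, 0], [-3.2, 4.0, 5], 9]]'

```text
time: 2.1
eef_pos: [574.2, 269.6, 177.3]
orientation: [[-0.204, 0.979, 0.001], [0.979, 0.204, 0.0], [0.0, 0.001, -1.0]]
contact_force: [-0.3, -0.3, -0.2]
gripper_width: 89.8
```

Run:
```python
from h import *
snap('wrist','w1'); s=monitor.state(); print(s['eef_pos'],s['orientation'])
```

```text
[574.16248516 269.58465402 177.19367579] [[-2.04037812e-01  9.78962731e-01  7.37177019e-04]
 [ 9.78962997e-01  2.04037636e-01  3.07385229e-04]
 [ 1.50506827e-04  7.84387233e-04 -9.99999681e-01]]
```

View pics/w1.png

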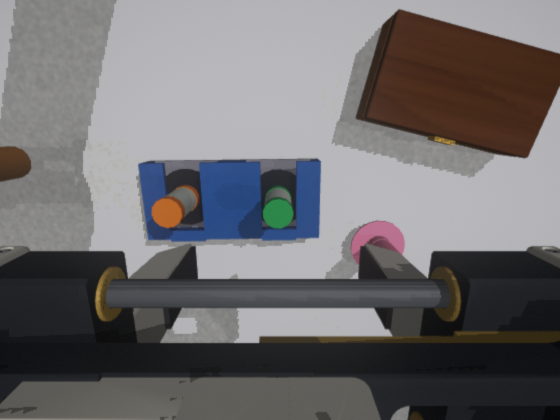

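The wrist view shows the green cap at (278,213), the orange at (168,212) and the pink at (378,245). The rack's roof edges run parallel to the image rows, so the tool yaw matches the rack.

Run:
```python
from h import *
p=np.load('pics/w1.npz')['p'].astype(int)
m=((p[:,:,1]>p[:,:,0]*1.6)&(p[:,:,1]>p[:,:,2]*1.4)&(p[:,:,1]>110)).astype(np.uint8)
n,l,st,ce=cv2.connectedComponentsWithStats(m)
for i in range(1,n):
    if st[i,4]>80: print(st[i],ce[i],world('wrist','w1',*ce[i],80))
print(world('wrist','w1',278,213,80),world('wrist','w1',278,213))
for u,v in [(297,160),(319,160),(319,237),(146,240),(142,163)]: print(u,v,world('wrist','w1',u,v,29).round(1))
```

```text
[263 199  30  29 677] [277.61595273 213.31314623] [573.5630661  269.56822737  80.        ]
[573.22385948 269.83284133  80.        ] [573.64156363 269.92235844  78.50297921]
297 160 [530.9 280.1  29. ]
319 160 [526.5 301.2  29. ]
319 237 [604.3 320.3  29. ]
146 240 [644.6 143.   29. ]
142 163 [564.7 131.9  29. ]
```

Call:
arm_command --rows '[[[0, 0, 0], [0, 0, 3], 9], [[0, 0, 0], [0, 0, 6], 9], [[0, 0, 0], [0, 0, 9], 9], [[0, 0, 0], [0, 0, 11], 9], [[0, 0, 0], [0, 0, 12.5], 9], [[0, 0, 0], [0, 0, 12.9], 9], [[0, 0, 0], [0, 0, 12.9], 9], [[0, 0, 0], [0, 0, 12.9], 6], [[0, 0, 0], [0, 0, 12.9], 4], [[0, 0, 0], [0, 0, 12.9], 3]]' --grip_force 40

```text
time: 3.15
eef_pos: [574.6, 269.6, 48.7]
orientation: [[-0.204, 0.979, 0.002], [0.979, 0.204, 0.001], [0.0, 0.002, -1.0]]
contact_force: [-0.5, -0.5, -0.1]
gripper_width: 70.2
```

Call:
arm_command --rows '[[[0, 0, 0], [0, 0, 0], 2.4], [[0, 0, 0], [0, 0, 0], 2.0], [[0, 0, 0], [0, 0, 0], 2.0], [[0, 0, 0], [0, 0, 0], 2.0], [[0, 0, 0], [0, 0, 0], 2.0], [[0, 0, 0], [0, 0, 0], 2.0], [[0, 0, 0], [0, 0, 0], 2.0], [[0, 0, 0], [0, 0, 0], 2.0], [[0, 0, 0], [0, 0, 0], 2.0], [[0, 0, 0], [0, 0, 0], 2.0]]'

```text
time: 4.15
eef_pos: [574.2, 269.4, 47.7]
orientation: [[-0.204, 0.979, -0.0], [0.979, 0.204, 0.0], [0.0, -0.0, -1.0]]
contact_force: [0.1, -0.3, -0.9]
gripper_width: 25.2
```

Call:
arm_command --rows '[[[0, 0, 0], [0, -0.5, -0.1], 2.0], [[0, 0, 0], [0, -1.5, -0.1], 2.0], [[0, 0, 0], [0, -2.5, -0.1], 2.0], [[0, 0, 0], [0, -3.5, -0.1], 2.0], [[0, 0, 0], [0, -4.5, -0.1], 2.0], [[0, 0, 0], [0, -5.5, -0.1], 2.0], [[0, 0, 0], [0, -6.5, -0.1], 2.0], [[0, 0, 0], [0, -7.5, -0.1], 2.0], [[0, 0, 0], [0, -8.2, -0.1], 2.0], [[0, 0, 0], [0, -8.5, -0.1], 2.0]]'

```text
time: 5.15
eef_pos: [490.1, 252.0, 48.8]
orientation: [[-0.204, 0.979, -0.0], [0.979, 0.204, -0.0], [0.0, -0.0, -1.0]]
contact_force: [-0.3, -0.8, -1.6]
gripper_width: 25.2
```

Call:
arm_command --rows '[[[0, 0, 0], [0, -0.5, -1], 2.0], [[0, 0, 0], [0, -0.5, -3], 2.0], [[0, 0, 0], [0, -0.5, -6], 2.0], [[0, 0, 0], [0, -0.5, -9], 2.0], [[0, 0, 0], [0, -0.5, -12], 2.0], [[0, 0, 0], [0, -0.5, -14], 2.0], [[0, 0, 0], [0, -0.5, -15], 2.0], [[0, 0, 0], [0, -0.5, -15], 2.0], [[0, 0, 0], [0, -0.5, -15], 2.0], [[0, 0, 0], [0, -0.5, -15], 2.0]]'

```text
time: 6.15
eef_pos: [485.4, 250.8, 197.4]
orientation: [[-0.204, 0.979, -0.002], [0.979, 0.204, -0.001], [-0.0, -0.002, -1.0]]
contact_force: [0.7, 0.5, 0.1]
gripper_width: 25.6
```

Call:
arm_command --rows '[[[0, 0, 0], [-2.0, 0.2, 0], 2.0], [[0, 0, 0.1], [-6, 0.5, 0], 2.0], [[0, 0, 0.2], [-10.5, 0.9, 0], 2.0], [[0, 0, 0.3], [-15, 1.4, 0], 2.0], [[0, 0, 0.4], [-19.5, 1.8, 0], 2.0], [[0, 0, 0.5], [-24, 2.2, 0], 2.0], [[0, 0, 0.6], [-28.5, 2.6, 0], 2.0], [[0, 0, 0.63], [-33, 3.0, 0], 2.0], [[0, 0, 0.63], [-36, 3.3, 0], 2.0], [[0, 0, 0.63], [-37.5, 3.4, 0], 2.0]]'

```text
time: 7.15
eef_pos: [595.7, -111.9, 197.1]
orientation: [[0.415, 0.91, -0.002], [0.91, -0.415, 0.0], [-0.001, -0.002, -1.0]]
contact_force: [0.4, -0.0, -1.1]
gripper_width: 25.2
```

Call:
arm_command --rows '[[[0, 0, 0], [-1.5, 1.3, 0], 2.0], [[0, 0, 0], [-3.5, 3.0, 0], 2.0], [[0, 0, 0], [-5.5, 4.8, 0], 2.0], [[0, 0, 0], [-6.8, 6.0, 0], 2.0], [[0, 0, 0], [-7.3, 6.4, 0], 2.0], [[0, 0, 0], [-7.3, 6.4, 0], 2.0], [[0, 0, 0], [-7.3, 6.4, 0], 2.0], [[0, 0, 0], [-7.3, 6.4, 0], 2.0], [[0, 0, 0], [-7.3, 6.4, 0], 2.0], [[0, 0, 0], [-7.3, 6.4, 0], 2.0]]'

```text
time: 8.15
eef_pos: [624.0, -201.4, 198.9]
orientation: [[0.411, 0.911, 0.0], [0.911, -0.411, 0.0], [0.0, 0.0, -1.0]]
contact_force: [0.8, -0.3, -0.9]
gripper_width: 25.2
```

Run:
```python
from h import *
snap('wrist','w2'); snap('top','t2'); s=monitor.state(); print(s['eef_pos'],s['orientation'],s['contact_force'])
p=cv2.imread('pics/w2.png'); q=cv2.imread('pics/t2.png')[160:265,290:400]
q=cv2.resize(q,None,fx=2.1,fy=4,interpolation=cv2.INTER_CUBIC)
cv2.imwrite('pics/w2b.png',np.hstack([p,cv2.resize(q,(231,420))]))
```

```text
[ 624.00917636 -201.70574367  198.8535324 ] [[ 4.11752688e-01  9.11295606e-01  2.04326978e-04]
 [ 9.11295621e-01 -4.11752704e-01  3.91964254e-05]
 [ 1.19851716e-04  1.70063047e-04 -9.99999978e-01]] [ 0.31191182 -1.04749161 -1.67693803]
```

View pics/w2b.png

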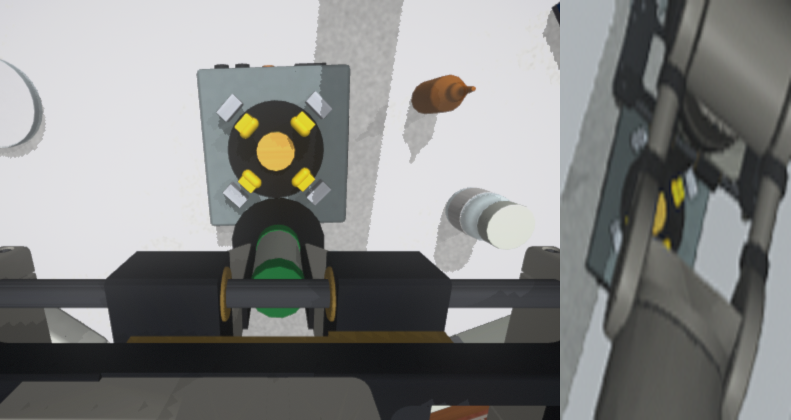

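The wrist view shows the brass plate at (276,152) and yellow jaws at (247,126), (303,124), (250,181) and (303,180). The module is held upright, with its rim spanning columns 233–323 and its near edge at row 198.

Run:
```python
from h import *
q=np.load('pics/w2.npz');p=q['p'];hsv=cv2.cvtColor(p,cv2.COLOR_RGB2HSV)
m=cv2.inRange(hsv,(12,90,120),(40,255,255));m[230:]=0;m[:,350:]=0
n,l,st,ce=cv2.connectedComponentsWithStats(m)
for i in range(1,n):
    if st[i,4]>60: print(st[i],ce[i].round(1),'z63',world('wrist','w2',*ce[i],63).round(1),'z86',world('wrist','w2',*ce[i],86).round(1),'depth',world('wrist','w2',*ce[i]).round(1))
# module rim vs tool
T=q['pos'];R=q['R'];zr=T[2]-41.7+12
for u,v in [(278,197.5),(232.5,240),(323.5,240)]:
    w=world('wrist','w2',u,v,zr);print((R.T@(w-T)).round(1), world('wrist','w2',u,v+2)if 1 else 0)
# rim silhouette row values
g=p.astype(int).sum(2)
print(g[190:206,278].tolist());print(g[238,226:240].tolist(),g[238,316:330].tolist())
# depth points of rim region
d=q['d'];P=[]
for v in range(196,246):
    for u in range(228,330):
        w=R.T@(world('wrist','w2',u,v)-T)
        if 24<w[2]<36 and d[v,u]>0: P.append(w)
P=np.array(P);print(len(P),np.percentile(P,[0,2,50,98,100],axis=0).round(1))
```

```text
[291 111  24  25 363] [302.2 123.4] z63 [ 565.1 -150.3   63. ] z86 [ 564.4 -152.    86. ] depth [ 564.5 -151.9   84.8]
[235 113  24  25 370] [246.3 125.1] z63 [ 545.5 -197.3   63. ] z86 [ 546.4 -195.3   86. ] depth [ 546.3 -195.5   83.7]
[ 256  132   39   39 1177] [275.2 150.9] z63 [ 577.4 -182.9   63. ] z86 [ 575.8 -182.    86. ] depth [ 577.5 -182.9   61.6]
[292 168  23  24 339] [302.8 179. ] z63 [ 612.3 -169.8   63. ] z86 [ 608.  -169.9   86. ] depth [ 607.8 -169.9   86.9]
[238 170  23  23 341] [249.3 180.7] z63 [ 592.6 -217.1   63. ] z86 [ 589.9 -213.5   86. ] depth [ 589.8 -213.4   86.6]
[  0.1 -30.1  29.7] [ 597.47814851 -189.35802698  170.33174565]
[-29.2  -2.2  29.7] [ 611.2705946  -227.75151956  169.1964327 ]
[29.3 -2.1 29.7] [ 635.53658926 -174.33147606  168.97831202]
[132, 133, 134, 129, 132, 132, 132, 132, 135, 119, 116, 116, 113, 112, 114, 115]
[517, 515, 519, 521, 515, 432, 236, 150, 142, 140, 139, 136, 136, 135] [112, 112, 112, 112, 118, 111, 116, 174, 395, 505, 522, 522, 522, 527]Traceback (most recent call last):
  File "<stdin>", line 18, in <module>
  File "h.py", line 7, in world
    q=np.load(f'pics/{f}.npz'); c=get_calibration(n)
                                  ~~~~~~~~~~~~~~~^^^
ValueError: time passes only in moves, steps and waits
```

Call:
arm_command --rows '[[[0, 0, 0], [-0.1, -1.5, 0], 2.0], [[0, 0, 0], [-0.2, -3.5, 0], 2.0], [[0, 0, 0], [-0.2, -4.7, 0], 2.0], [[0, 0, 0], [-0.2, -5.0, 1], 2.0], [[0, 0, 0], [-0.2, -5.0, 3], 2.0], [[0, 0, 0], [-0.2, -5.0, 5], 2.0], [[0, 0, 0], [-0.2, -5.0, 6.2], 2.0], [[0, 0, 0], [-0.2, -5.0, 6.8], 2.0], [[0, 0, 0], [-0.2, -5.0, 6.8], 2.0], [[0, 0, 0], [-0.2, -5.0, 6.8], 2.0]]'

```text
time: 9.25
eef_pos: [578.1, -183.5, 131.3]
orientation: [[0.412, 0.911, 0.001], [0.911, -0.412, -0.0], [0.0, 0.001, -1.0]]
contact_force: [0.3, 0.2, -1.9]
gripper_width: 25.2
```

Run:
```python
from h import *
snap('wrist','w3');snap('scene','s3'); s=monitor.state(); print(s['eef_pos'],s['contact_force'])
a=cv2.imread('pics/w3.png')[130:290,190:370];b=cv2.imread('pics/s3.png')[180:280,150:260]
cv2.imwrite('pics/w3b.png',np.hstack([cv2.resize(a,(450,400),interpolation=cv2.INTER_CUBIC),cv2.resize(b,(350,400),interpolation=cv2.INTER_CUBIC)]))
```

```text
[ 578.1924618  -183.48819153  131.61794293] [ 0.30910086  0.46369681 -1.01650259]
```

View pics/w3b.png

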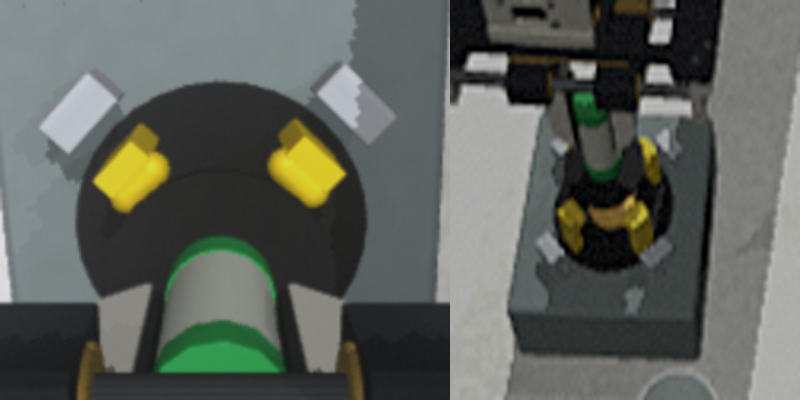

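The wrist crop shows the module centred between the two near jaws: column 219 against a jaw midpoint of 219. The foot is just above the jaws. The scene crop shows it over the socket and upright.

Call:
arm_command --rows '[[[0, 0, 0], [0, 0, 0.3], 2.0], [[0, 0, 0], [0, 0, 0.6], 2.0], [[0, 0, 0], [0, 0, 0.9], 2.0], [[0, 0, 0], [0, 0, 1.2], 2.0], [[0, 0, 0], [0, 0, 1.4], 2.0], [[0, 0, 0], [0, 0, 1.6], 2.0], [[0, 0, 0], [0, 0, 1.7], 2.0], [[0, 0, 0], [0, 0, 1.7], 2.0], [[0, 0, 0], [0, 0, 1.7], 2.0], [[0, 0, 0], [0, 0, 1.7], 2.0]]' --grip_force 55

```text
time: 10.35
eef_pos: [578.0, -183.4, 114.2]
orientation: [[0.412, 0.911, 0.001], [0.911, -0.412, -0.0], [0.0, 0.001, -1.0]]
contact_force: [0.6, 0.5, 5.1]
gripper_width: 25.0
```

Call:
arm_command --rows '[[[0, 0, 0], [0, 0, 0.1], 2.0], [[0, 0, 0], [0, 0, 0.2], 2.0], [[0, 0, 0], [0, 0, 0.3], 2.0], [[0, 0, 0], [0, 0, 0.4], 2.0], [[0, 0, 0], [0, 0, 0.5], 2.0], [[0, 0, 0], [0, 0, 0.6], 2.0], [[0, 0, 0], [0, 0, 0.7], 2.0], [[0, 0, 0], [0, 0, 0.8], 2.0], [[0, 0, 0], [0, 0, 0.9], 2.0], [[0, 0, 0], [0, 0, 0.9], 2.0]]'

```text
time: 11.35
eef_pos: [577.7, -183.3, 105.0]
orientation: [[0.412, 0.911, 0.0], [0.911, -0.412, -0.0], [0.0, 0.0, -1.0]]
contact_force: [0.4, -0.2, -1.3]
gripper_width: 25.3
```

The force dropped after the climb, so the jaws appear to have snapped. Next I press on.

Call:
arm_command --rows '[[[0, 0, 0], [0, 0, 0.1], 2.0], [[0, 0, 0], [0, 0, 0.2], 2.0], [[0, 0, 0], [0, 0, 0.3], 2.0], [[0, 0, 0], [0, 0, 0.4], 2.0], [[0, 0, 0], [0, 0, 0.4], 2.0], [[0, 0, 0], [0, 0, 0.4], 2.0], [[0, 0, 0], [0, 0, 0.4], 2.0], [[0, 0, 0], [0, 0, 0.4], 2.0], [[0, 0, 0], [0, 0, 0.4], 2.0], [[0, 0, 0], [0, 0, 0.4], 2.0]]'

```text
time: 12.35
eef_pos: [578.0, -183.4, 101.6]
orientation: [[0.412, 0.911, 0.001], [0.911, -0.412, -0.001], [0.0, 0.001, -1.0]]
contact_force: [-0.7, 0.6, 5.7]
gripper_width: 25.2
```

Run:
```python
from h import *
snap('wrist','w4');snap('scene','s4'); s=monitor.state(); print(s['eef_pos'],s['contact_force'],s['gripper_width'],s['time'])
a=cv2.imread('pics/w4.png')[130:290,190:370];b=cv2.imread('pics/s4.png')[170:300,150:410]
cv2.imwrite('pics/w4b.png',np.hstack([cv2.resize(a,(350,311),interpolation=cv2.INTER_CUBIC),cv2.resize(b,(450,311),interpolation=cv2.INTER_CUBIC)]))
```

```text
[ 577.98373838 -183.40530852  101.60133812] [-2.18810303  1.45525403  6.41480706] 25.007946339491582 12.45
```

View pics/w4b.png

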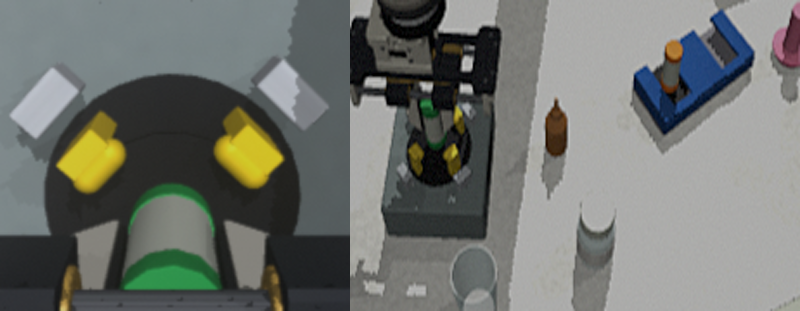

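The crops show the module seated with the jaws over it. Orange is still in its bay, and the dropper, jar and beaker are undisturbed. A net push of about 6 N plus the module's weight puts the plate about 3 mm down, so I'll add 1 mm for margin.

Call:
arm_command --rows '[[[0, 0, 0], [0, 0, 0.05], 2.0], [[0, 0, 0], [0, 0, 0.1], 2.0], [[0, 0, 0], [0, 0, 0.1], 2.0], [[0, 0, 0], [0, 0, 0.1], 2.0], [[0, 0, 0], [0, 0, 0.1], 2.0], [[0, 0, 0], [0, 0, 0.1], 2.0], [[0, 0, 0], [0, 0, 0.1], 2.0], [[0, 0, 0], [0, 0, 0.1], 2.0], [[0, 0, 0], [0, 0, 0.1], 2.0], [[0, 0, 0], [0, 0, 0.1], 2.0]]'

```text
time: 13.45
eef_pos: [578.0, -183.4, 100.8]
orientation: [[0.412, 0.911, 0.001], [0.911, -0.412, -0.001], [0.0, 0.002, -1.0]]
contact_force: [-1.5, 0.9, 7.6]
gripper_width: 24.8
```

Run:
```python
from h import *
s=monitor.state(); print(s['eef_pos'],s['contact_force'],s['gripper_width']); print(sign_off())
```

```text
[ 578.00123661 -183.38468063  100.83523883] [-1.54534626  0.92746205  7.61171016] 24.845943139031156
the job is handed in; nothing more can be done
None
```

I slid the green-banded module straight out of the left bay, about 87 mm, and carried it upright to the power box. I pressed it into the socket, where the jaws snapped. The job was handed in at about 13.5 s with the arm still gripping the module and pressing; no verdict was reported.

- **Snap:** the push rose to at least 5 N, then fell to about the module's own weight (−1.3 N) with the underside near 63 mm.
- **Hold:** the last reading was 7.6 N upward on the tool at TCP z 100.8 mm. That puts the contact plate about 3.5 to 4 mm down, worked out from force and height, since the plate itself cannot be seen. The fingers were closed to 24.8 mm on the 26 mm grip, with grip force set to 55 N.
- **Centring:** the wrist and top cameras disagreed on the socket centre by up to 2 mm, and the module sits between the two estimates. Sideways force was under 2 N.
- **Bystanders:** the last picture showed the orange module, dropper, jar and beaker apparently undisturbed. The dish and slide box were outside that crop, so I did not check them; the gripper was never lowered near them.

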